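# Click the source dial on and confirm

### The arm

A 7-joint arm with a two-finger parallel gripper is mounted at the origin on the work surface. World frame = base frame: x ahead of the robot, y to its left, z up, the work surface at z = 0. Lengths are in mm, angles in rad, forces in N, time in s.
With the tool pointing down it reaches from about 400 to 875 mm from the base axis. Payload 4.4 kg.
Tool frame: the origin (TCP) lies at the very end of the fingers, on their centre line; the grasp point (between the pads) lies 19 mm behind it; z points along the fingers, y is the line along which they close (so a half turn about z gives the same grasp; the last joint's range is limited). The gripper opens to 85 mm and grips with 20 to 120 N. Pads are 22 mm wide; open, the fingers measure 114 mm over their backs; the gripper's body (76 mm by 85 mm) begins 54 mm behind the grasp point. The pads swing forward as they close: fully open they stand 13 mm farther back than shut.
Start: joints at [1.148, 0.628, 0.038, 1.517, -0.027, 0.996, -0.02], TCP at [227.058, -609.067, 231.313] pointing down, gripper open.
Joint ranges: [-3.06, 3.06], [-0.37, 2.12], [-1.25, 1.32], [0.18, 2.47], [-1.1, 4.24], [0.23, 1.98], [-2.94, 2.94]. Speed limits (rad/s): [2.57, 2.57, 3.14, 3.14, 3.14, 3.14, 3.14].

### API

Orientations are given as [roll, pitch, yaw] about the fixed x, y, z axes, in that order (R = Rz(yaw) Ry(pitch) Rx(roll)).
In Python, from cell import monitor, viewer, workorder gives the robot as it stands.
- The arm moves only by the tool arm_command, never from a script. Its argument "series" is one flat list of numbers, 5 for each row, row after row: the opening in per cent of the stroke, from 0 (shut) to 100 (fully open), then the shift along the tool's x, y, z in cm, then the turn about the tool's z in degrees. In form: [claw, x, y, z, roll, claw, x, y, z, roll, ...]. A call has exactly 5 rows; each row is the pose to reach, as a shift and turn from the pose commanded when the call began, along the tool's axes at that moment; what a row does not reach only later rows make up. A row lasts 1/12 s, in which the tool goes at most 41.7 mm and 7.16 degrees, less where a joint would pass 70% of its speed; a pose out of reach is approached as far as the arm can. A call with a gripper value outside its range is refused whole. The fingers move at their own pace and stop on an object; the grip force is fixed at half the most. Time passes only in rows, so rows that repeat a pose let the fingers close, or fill a call up. It gives the time, the measured TCP pose, the force, the opening and the grip force at its end, in the units of the state.
- monitor.read_state(): the state, without advancing time (a new reading comes with each control period).
- viewer.get_image(name): name is "side" or "top"; returns (picture, depth): 420x560x3 uint8, red, green, blue; 420x560 float32, mm along the optical axis (not along the pixel's ray), 0 where there is no reading.
- viewer.camera_model(name): a dict with "mtx" (3x3 intrinsics, pixels), "R" (3x3) and "t" (3): a world point X has camera coordinates R X + t. Camera axes: x right, y down, z forward; pixel columns grow to the right and rows downward; lengths in mm; the calibration is good to about 2 mm. A picture is of the moment at which its call begins. camera_model takes no time and is no camera call.
- workorder.finish_job(): hands the job in; it is judged then, once.
The state is a dict: "clock": time; "qpos": joint angles; "qd": joint speeds; "tau": joint torques, N m; "eef_pos": TCP position; "tool_rot": TCP orientation; "force": force on the tool from outside, world axes, zero at the start; "torque": the same for the moment, N m; "width": finger opening in mm; "gripper_force": force on a finger pad.
Only numpy, scipy, OpenCV 4.12 (cv2) and the standard library are available. Lean on these libraries where they do the work, as an engineer would, in place of code of your own. Each camera call takes 0.05 s, during which the arm holds its last target. There are 200 camera calls.

### The job

On the music desk, turn the big knurled dial of the source selector clockwise (seen from above) by one click, so that its pointer rests in the middle stop at the long tick: drag it round with a fingertip pressed on it. Then press the bar-shaped key of the switch box fully down and let it come up again, to confirm the new source. Only touch things: nothing is to be lifted or shoved about: leave the selector, both switch boxes and everything else on the desk where they stand, and do not press the round key.

Things in the scene. Friction and masses are not known exactly. Their poses are not given: they have to be found in the camera images.
- selector: The source selector: loose grey desk box, 150 x 170 mm (its x, y), top face 50 mm above the table, 0.9 kg with its dial. Origin: centre of its underside, z up. The big black dial stands in the middle of its top. Three raised ticks beside the dial mark its stops: the long one (middle stop) lies towards the box's +x, a short one 0.7 rad (40 degrees) to either side of it.
- dial_top (a point): Centre of the dial's flat top, 76 mm above the table; axes as the selector's, not turning. Dial: disc 92 mm wide, 22 mm tall, too wide to grip, ridged border and rim round a flush 48 mm aluminium disc. Sprung: sinks up to 4 mm, from 2 N, 1.5 N more per mm. A fingertip pressed on it 30 mm from the centre with 5 N or more and swept in an arc about the centre carries it round.
- dial_mark (a point): Outer end of the white pointer line on the dial's top, at the edge, 46 mm from the axis; turns with the dial.
- dial (a joint): Angle of the dial in rad, growing clockwise seen from above. Three click stops: 0 (first, where it starts to within about 0.1), 0.7 (middle, pointer at the long tick) and 1.4 (last). A spring detent pulls it to the nearest stop; the divides are at 0.35 and 1.05 and moving between stops takes up to about 0.07 N m.
- bar_switch: The switch box with the bar key: a loose aluminium box, 110 x 75 mm (its x, y), top face 42 mm above the table, 0.45 kg. Origin: centre of its underside. Stands on one side of the selector (left or right), the other switch box on the other side.
- bar_key_top (a point): Centre of the top face of the black bar-shaped key (26 x 56 mm, its x, y) in the middle of the bar switch box; 56 mm above the table when up.
- bar_key (a joint): How far the bar key is pressed: 0 up, 0.006 m fully down. A spring brings it back; it needs about 1.5 N to begin and 4.5 N fully down.
- round_switch: The other switch box, the same but for a round key of 30 mm diameter; to be left alone. Origin: centre of its underside.
- round_key (a joint): How far the round key is pressed: 0 up, 0.006 m fully down. Not to be pressed.
- mug: Bystander: white mug, 80 mm wide, 90 mm tall. Origin: centre of its underside.
- tape: Bystander: roll of green tape lying flat, 100 mm diameter, 24 mm tall. Origin: centre of its underside.
- pedal: Bystander: blue effects pedal, 110 x 68 x 57 mm. Origin: centre of its underside.
- microphone: Bystander: hand microphone lying on rubber rests, 190 mm long, 50 mm tall. Origin: on the table, under its middle.
- battery: Bystander: block battery standing upright, 26 x 18 x 48 mm. Origin: centre of its underside.
- adapter: Bystander: brass plug adapter standing upright, 22 mm diameter, 35 mm tall. Origin: centre of its underside.
- screwdriver: Bystander: screwdriver with a thick handle lying flat, about 200 mm long. Origin: on the table, under its middle.
Things that resemble listed ones, but are neither listed nor needed, are in the scene too. What is shaped like the bar_switch but brown or red is not meant.

How it is judged:
By the outcome, as a careful person would: the job done as asked, in the order asked, and still so for the second after the job is handed in, with the robot touching nothing.
It also fails if it takes over 51 s, if anything falls off the work surface, if the arm or the gripper's body presses on something with over 40 N, if the wrist force passes 120 N, or if a joint passes its speed limit or range.

## Working session

There is one attempt and no reset: what is moved stays moved. The work goes in short steps, Python scripts to look and compute and a tool call to move; the robot and the scene stay as the last step left them, time stands still between calls to the robot, and variables do not carry over. Pictures are saved under pics/ and viewed, at most 10 in all, crops included, and the job is handed in when it is done.

Besides the shell and the picture viewer there is one more tool, called as name(argument=value, ...) on one line, values as JSON. arm_command: Moves the arm, as the interface text tells. Its arguments: {"type":"object","properties":{"series":{"type":"array","items":{"type":"number"}}},"required":["series"]}

```bash
mkdir -p pics; cat > h.py <<'E'
import numpy as np, cv2
from cell import monitor, viewer, workorder
def grab(n,tag):
    im,d=viewer.get_image(n); cv2.imwrite(f'pics/{tag}.png',im[:,:,::-1]); np.savez(f'pics/{tag}.npz',im=im,d=d); return im,d
def ray(n,u,v,z):
    c=viewer.camera_model(n); K,R,t=map(np.array,(c['mtx'],c['R'],c['t']))
    r=R.T@np.linalg.solve(K,[u,v,1.]); o=-R.T@t.ravel(); return o+r*(z-o[2])/r[2]
E
python3 - <<'E'
from h import *
grab('top','top0'); grab('side','side0')
s=monitor.read_state(); print(s)
for n in('top','side'):
    c=viewer.camera_model(n); print(n,c['mtx'],-np.array(c['R']).T@np.array(c['t']).ravel())
E
```

```text
{'clock': 0.1, 'qpos': array([ 1.14815922,  0.62922615,  0.03843815,  1.51823787, -0.02698123,
        0.99632156, -0.01998403]), 'qd': array([-3.30396372e-04, -2.12462320e-03, -1.63988455e-03, -7.51605805e-04,
        6.20783061e-05,  1.14408435e-03,  1.50168763e-03]), 'tau': array([ 3.83209001e-03, -5.64524603e+01,  1.23057570e+00, -1.93971831e+01,
        1.12807538e-02,  5.45796880e-03, -4.60281763e-05]), 'eef_pos': array([ 226.88940592, -608.5300283 ,  230.50838662]), 'tool_rot': array([-3.13991770e+00,  2.66885916e-05,  3.56869345e-01]), 'force': array([-0.61463103,  1.1071684 , -0.04190376]), 'torque': array([ 0.04849003, -0.02543094, -0.03482984]), 'gripper_force': 0.0, 'width': 85.54867356874107}
top [[406.93344896   0.         285.54932941]
 [  0.         406.93344896 208.31445631]
 [  0.           0.           1.        ]] [ 297.76115298    2.10344554 1214.34516537]
side [[522.38149961   0.         283.78833813]
 [  0.         522.38149961 195.83364605]
 [  0.           0.           1.        ]] [461.13854884 897.08508088 807.48799854]
```

View pics/top0.png

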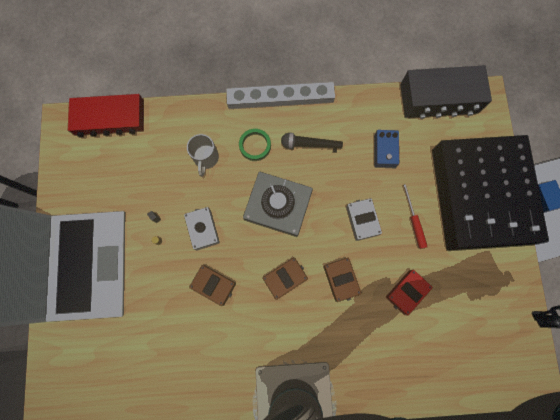

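View pics/side0.png

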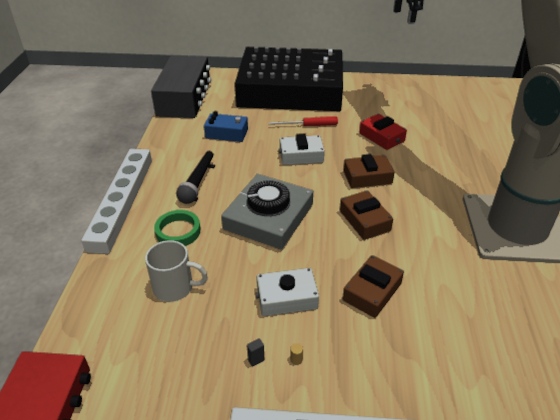

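Candidates for the bar switch in the top view are aluminium with bar key (364,219), aluminium with round key (201,228), brown (213,284), (285,278) and (342,279), and red (410,292). I choose the aluminium one with the bar key at (364,219). The selector dial is at (278,201). I'll check both in a close crop.

```bash
python3 - <<'E'
from h import *
im=np.load('pics/top0.npz')['im'][160:250,235:395,::-1]
cv2.imwrite('pics/crop0.png',cv2.resize(im,None,fx=5,fy=5,interpolation=cv2.INTER_CUBIC))
E
```

```text
(no output)
```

View pics/crop0.png

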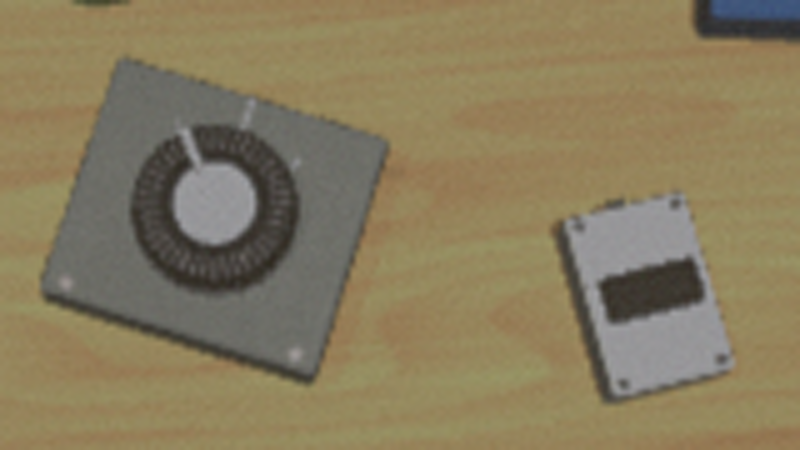

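The crop confirms both. The grey selector has its dial centre at about crop (215,203), its pointer tip at (182,127) and the long tick at (250,113). The aluminium box with the black bar key is centred at about crop (652,290).

```bash
cat > m.py <<'E'
from h import *
def big(mask):
    n,l,s,c=cv2.connectedComponentsWithStats(mask.astype('uint8')); i=1+np.argmax(s[1:,4]); return c[i],s[i,4]
def look(tag='0'):
    out={}
    for n,disc,key in(('top',(188,214,266,290),(208,228,354,377)),('side',(184,204,256,281),(132,151,293,311))):
        im=np.load(f'pics/{n}{tag}.npz')['im'].astype(int); g=im.max(2)
        for nm,(a,b,c,d),z,f in(('disc',disc,76,lambda g:g>125),('key',key,56,lambda g:g<85)):
            m=f(g[a:b,c:d]); (u,v),A=big(m); print(n,nm,(u+c).round(1),(v+a).round(1),A,ray(n,u+c,v+a,z).round(1))
if __name__=='__main__':
    look()
    cr=lambda x,y:(235+(x+.5)/5-.5,160+(y+.5)/5-.5)
    P={k:ray('top',*cr(*p),z) for k,p,z in(('dial',(215,203),76),('tip',(182,127),76),('tickend',(252,100),52),('tickin',(246,127),52))}
    for k in P: d=P[k]-P['dial']; print(k,P[k].round(1),np.hypot(*d[:2]).round(1),np.degrees(np.arctan2(d[1],d[0])).round(1))
    for p in((123,58),(388,143),(312,381),(42,294)): print('selcorner',ray('top',*cr(*p),50).round(0))
    for p in((560,222),(682,193),(733,365),(610,400)): print('barcorner',ray('top',*cr(*p),42).round(0))
E
python3 m.py
```

```text
top disc 277.2 199.7 210 [561.   10.1  76. ]
top key 364.8 217.4 167 [ 496.4 -239.3   56. ]
side disc 267.8 192.5 238 [561.6   6.6  76. ]
side key 301.4 141.4 160 [ 498.1 -231.9   56. ]
dial [559.6   9.1  76. ] 0.0 0.0
tip [605.9  25.3  76. ] 49.0 19.3
tickend [626.1 -16.5  52. ] 71.3 -21.1
tickin [609.8 -11.9  52. ] 54.5 -22.7
selcorner [658.  58.  50.]
selcorner [595. -95.  50.]
selcorner [457. -40.  50.]
selcorner [518. 113.  50.]
barcorner [ 542. -193.   42.]
barcorner [ 555. -267.   42.]
barcorner [ 451. -285.   42.]
barcorner [ 435. -212.   42.]
```

arm_command(series=[0,2.6,-2.1,0,0,0,5.2,-4.2,0,0,0,7.8,-6.4,0,0,0,10.4,-8.5,0,0,0,13.0,-10.6,0,0])

```text
clock: 0.52
eef_pos: [312.2, -462.6, 230.9]
tool_rot: [-3.141, 0.0, 0.357]
force: [1.1, 0.8, -0.8]
width: 25.4
gripper_force: 0.0
```

arm_command(series=[0,2.6,-2.1,0,0,0,5.2,-4.2,0,0,0,7.8,-6.4,0,0,0,10.4,-8.5,0,0,0,13.0,-10.6,0,0])

```text
clock: 0.93
eef_pos: [397.0, -317.9, 231.1]
tool_rot: [-3.141, 0.0, 0.357]
force: [-0.2, 0.3, -0.2]
width: 0.4
gripper_force: 0.0
```

arm_command(series=[0,2.6,-2.1,0,0,0,5.2,-4.2,0,0,0,7.8,-6.4,0,0,0,10.4,-8.5,0,0,0,13.0,-10.6,0,0])

```text
clock: 1.35
eef_pos: [481.8, -173.3, 231.1]
tool_rot: [-3.141, 0.0, 0.357]
force: [0.6, -0.4, -0.0]
width: -0.0
gripper_force: 0.0
```

arm_command(series=[0,2.6,-2.1,0,0,0,5.2,-4.2,0,0,0,7.8,-6.4,0,0,0,10.4,-8.5,0,0,0,13.0,-10.6,0,0])

```text
clock: 1.77
eef_pos: [566.5, -28.5, 231.0]
tool_rot: [-3.141, 0.001, 0.357]
force: [-0.1, -1.4, -0.1]
width: 0.1
gripper_force: 0.0
```

```bash
cat > go.py <<'E'
import sys
from h import *
# tool-axis shift (cm) and turn (deg) from here to world x,y,z,yaw(deg)
s=monitor.read_state(); g=np.array([float(a) for a in sys.argv[1:4]])
y=s['tool_rot'][2]; d=g-s['eef_pos']; c,n=np.cos(y),np.sin(y)
print('t',s['clock'],'tcp',s['eef_pos'].round(1),'rot',np.degrees(s['tool_rot']).round(2),'F',s['force'].round(1),'w',round(s['width'],1))
print('shift cm',(np.array([c*d[0]+n*d[1],n*d[0]-c*d[1],-d[2]])/10).round(2),'turn',round(np.degrees(y)-float(sys.argv[4]),2))
E
python3 go.py 571.3 -19.7 100 20
```

```text
t 1.7667 tcp [566.5 -28.5 231. ] rot [-1.7999e+02  4.0000e-02  2.0450e+01] F [-0.1 -1.4 -0.1] w 0.1
shift cm [ 0.76 -0.66 13.1 ] turn 0.45
```

arm_command(series=[0,0.4,-0.3,3.5,0.4,0,0.8,-0.7,7,0.4,0,0.8,-0.7,10.5,0.4,0,0.8,-0.7,13.5,0.4,0,0.8,-0.7,14.1,0.4])

```text
clock: 2.18
eef_pos: [567.3, -20.5, 85.4]
tool_rot: [-3.138, 0.009, 0.35]
force: [-1.4, 0.4, -0.3]
width: -0.2
gripper_force: 0.0
```

```bash
python3 - <<'E'
from h import *
im,_=grab('side','side1'); im2,_=grab('top','top1')
a=cv2.resize(im[140:250,200:340,::-1],(560,440),interpolation=cv2.INTER_CUBIC)
cv2.imwrite('pics/c1.png',a)
E
python3 go.py 571.3 -19.7 76 20
```

```text
t 2.2833 tcp [570.  -20.9  89. ] rot [-179.93    0.21   20.04] F [-0.6 -0.5  0.8] w -0.3
shift cm [ 0.17 -0.06  1.3 ] turn 0.04
```

View pics/c1.png

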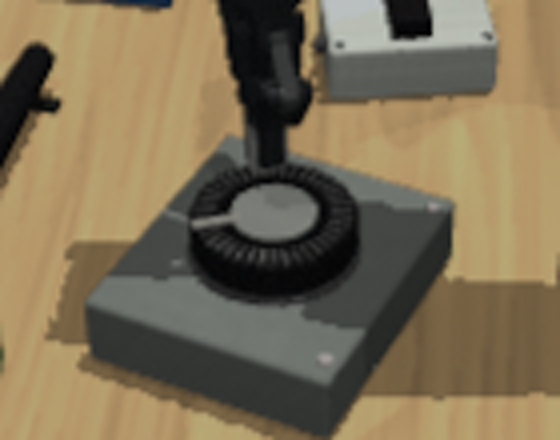

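The crop shows the closed fingertip at about crop (270,165), just above the far (-y) side of the ridged border, with the pointer at crop (205,222) still before the long tick. I'll press down slowly.

arm_command(series=[0,0.1,0,0.5,0,0,0.1,0,0.9,0,0,0.1,0,1.2,0,0,0.1,0,1.4,0,0,0.1,0,1.5,0])

```text
clock: 2.7
eef_pos: [572.6, -20.6, 75.9]
tool_rot: [3.141, -0.001, 0.35]
force: [0.4, -0.4, 2.8]
width: -0.1
gripper_force: 1.3
```

arm_command(series=[0,0,0,0.05,0,0,0,0,0.1,0,0,0,0,0.15,0,0,0,0,0.15,0,0,0,0,0.15,0])

```text
clock: 3.12
eef_pos: [572.7, -20.6, 74.3]
tool_rot: [3.141, -0.001, 0.35]
force: [1.0, -1.1, 4.0]
width: 0.3
gripper_force: 2.5
```

arm_command(series=[0,0,0,0.1,0,0,0,0,0.2,0,0,0,0,0.25,0,0,0,0,0.25,0,0,0,0,0.25,0])

```text
clock: 3.53
eef_pos: [572.8, -20.6, 72.0]
tool_rot: [3.141, -0.001, 0.35]
force: [-0.3, -0.5, 9.1]
width: 0.0
gripper_force: 4.0
```

```bash
python3 - <<'E'
from h import *
s=monitor.read_state(); print(s['eef_pos'],s['force'])
for f in range(4,49,4): p=np.radians(f); print(f,(-3.05*np.sin(p)).round(2),(-3.05*(1-np.cos(p))).round(2))
E
```

```text
[572.8149694  -20.64365923  71.98264362] [-0.28169772 -0.54363952  9.06662403]
4 -0.21 -0.01
8 -0.42 -0.03
12 -0.63 -0.07
16 -0.84 -0.12
20 -1.04 -0.18
24 -1.24 -0.26
28 -1.43 -0.36
32 -1.62 -0.46
36 -1.79 -0.58
40 -1.96 -0.71
44 -2.12 -0.86
48 -2.27 -1.01
```

arm_command(series=[0,-0.21,-0.01,0,4,0,-0.42,-0.03,0,8,0,-0.63,-0.07,0,12,0,-0.84,-0.12,0,16,0,-1.04,-0.18,0,20])

```text
clock: 3.95
eef_pos: [563.9, -22.6, 72.4]
tool_rot: [3.141, -0.005, -0.003]
force: [0.3, -1.5, 7.1]
width: 0.1
gripper_force: 3.8
```

arm_command(series=[0,-0.21,-0.01,0,4,0,-0.42,-0.03,0,8,0,-0.63,-0.07,0,12,0,-0.84,-0.12,0,16,0,-1.04,-0.18,0,20])

```text
clock: 4.37
eef_pos: [552.0, -21.5, 72.0]
tool_rot: [3.141, -0.002, -0.353]
force: [-0.7, -1.5, 8.5]
width: 0.1
gripper_force: 4.0
```

```bash
python3 - <<'E'
from h import *
im,_=grab('side','side2')
cv2.imwrite('pics/c2.png',cv2.resize(im[140:250,200:340,::-1],(560,440),interpolation=cv2.INTER_CUBIC))
E
python3 go.py 561 8.5 72 -20
```

```text
t 4.4167 tcp [551.5 -21.2  72. ] rot [ 1.7997e+02 -7.0000e-02 -2.0380e+01] F [-0.6 -1.8  8.6] w -0.2
shift cm [-0.14 -3.12 -0.  ] turn -0.38
```

View pics/c2.png

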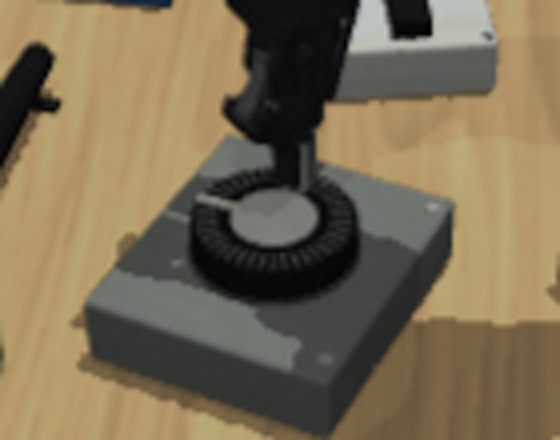

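The pointer has moved to about crop (198,197). I'll compute its angle.

```bash
python3 - <<'E'
from h import *
cr=lambda x,y:(200+x/4,140+y/4)
def pr(p):
    c=viewer.camera_model('side'); q=np.array(c['mtx'])@(np.array(c['R'])@p+np.array(c['t']).ravel()); q=q[:2]/q[2]; return ((q-[200,140])*4).round(0)
c0=np.array([561,8.5])
for nm,p,z in(('start tip',(191,226),76),('now tip',(197,197),72),('inner',(232,208),72),('tickA',(178,215),52),('tickB',(177,262),52)):
    w=ray('side',*cr(*p),z); d=w[:2]-c0; print(nm,w.round(0),np.hypot(*d).round(0),np.degrees(np.arctan2(d[1],d[0])).round(0))
for a,r,z in((-21.5,60,52),(18.5,55,52),(-21.5,46,72),(18.5,46,76)): print(a,pr(np.array([*(c0+r*np.array([np.cos(np.radians(a)),np.sin(np.radians(a))])),z])))
E
```

```text
start tip [604.  24.  76.] 46.0 19.0
now tip [605.  -7.  72.] 46.0 -19.0
inner [584.   2.  72.] 24.0 -17.0
tickA [617. -14.  52.] 61.0 -22.0
tickB [613.  27.  52.] 55.0 19.0
-21.5 [179. 216.]
18.5 [176. 261.]
-21.5 [199. 195.]
18.5 [190. 225.]
```

arm_command(series=[0,0,0,-0.4,0,0,0,0,-1.2,0,0,0,0,-2.5,0,0,0,0,-4,0,0,0,0,-5,0])

```text
clock: 4.83
eef_pos: [551.5, -20.3, 122.3]
tool_rot: [-3.141, -0.0, -0.348]
force: [0.6, 0.3, 0.7]
width: 0.0
gripper_force: 0.0
```

```bash
python3 go.py 496.5 -239 105 10; python3 - <<'E'
from h import *
im,_=grab('side','side3')
cv2.imwrite('pics/c3.png',cv2.resize(im[140:250,200:340,::-1],(560,440),interpolation=cv2.INTER_CUBIC))
E
```

```text
t 4.8333 tcp [551.5 -20.3 122.3] rot [-1.7998e+02 -1.0000e-02 -1.9940e+01] F [0.6 0.3 0.7] w 0.0
shift cm [ 2.29 22.43  1.73] turn -29.94
```

View pics/c3.png

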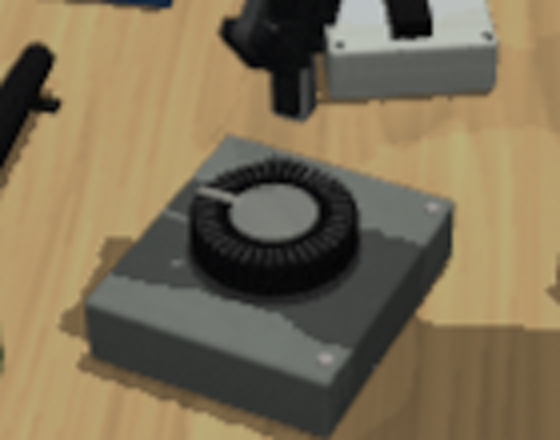

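The dial is up again with its pointer at about crop (200,190), in line with the long tick at (178,216), and the selector has not moved. Next is the bar key.

arm_command(series=[0,0.4,3.7,0,-5,0,0.8,7.5,0,-10,0,1.2,11.2,0,-15,0,1.5,15,0,-20,0,1.9,18.7,0,-25])

```text
clock: 5.3
eef_pos: [504.5, -204.1, 121.0]
tool_rot: [-3.141, 0.001, 0.093]
force: [0.7, 0.0, 0.7]
width: -0.2
gripper_force: 0.0
```

```bash
python3 go.py 496.5 -239 80 10
```

```text
t 5.3 tcp [ 504.5 -204.1  121. ] rot [-1.7998e+02  4.0000e-02  5.3200e+00] F [0.7 0.  0.7] w -0.2
shift cm [-1.12  3.4   4.1 ] turn -4.68
```

arm_command(series=[0,-0.6,1.7,0.5,-4.7,0,-1.1,3.4,1.5,-4.7,0,-1.1,3.4,3,-4.7,0,-1.1,3.4,4,-4.7,0,-1.1,3.4,4.3,-4.7])

```text
clock: 5.72
eef_pos: [496.3, -236.7, 76.4]
tool_rot: [-3.139, 0.003, 0.17]
force: [0.7, -0.2, 0.1]
width: -0.2
gripper_force: 0.0
```

```bash
python3 - <<'E'
from h import *
im,_=grab('side','side4'); im2,_=grab('top','top4')
a=cv2.resize(im[90:180,250:350,::-1],(400,360),interpolation=cv2.INTER_CUBIC)
b=cv2.resize(im2[170:260,310:410,::-1],(400,360),interpolation=cv2.INTER_CUBIC)
cv2.imwrite('pics/c4.png',np.hstack([a,b]))
E
python3 go.py 496.5 -239 57 10
```

```text
t 5.8167 tcp [ 497.2 -236.2   77.5] rot [-1.799e+02  8.000e-02  9.830e+00] F [ 0.2  0.1 -0.2] w 0.4
shift cm [-0.12  0.26  2.05] turn -0.17
```

View pics/c4.png

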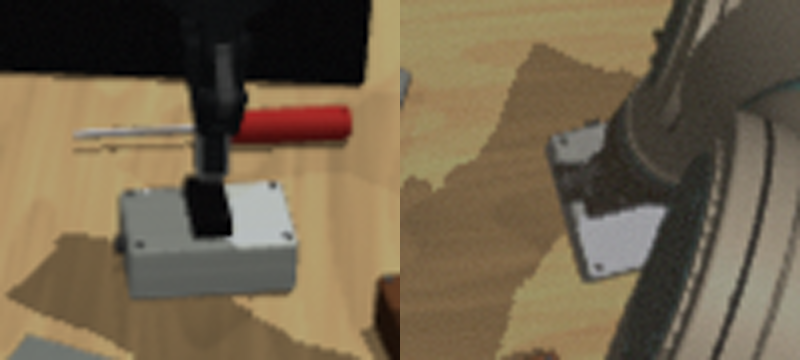

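The side crop shows the fingertip at (210,175) above the bar key at (208,208), lined up with it across the box. I'll press slowly.

arm_command(series=[0,0,0.2,0.6,0,0,-0.1,0.2,1.2,0,0,-0.1,0.2,1.7,0,0,-0.1,0.2,2.1,0,0,-0.1,0.2,2.3,0])

```text
clock: 6.23
eef_pos: [496.7, -239.4, 54.8]
tool_rot: [-3.141, 0.0, 0.17]
force: [-0.2, 1.2, 2.2]
width: 0.3
gripper_force: 1.0
```

arm_command(series=[0,0,0,0.1,0,0,0,0,0.2,0,0,0,0,0.3,0,0,0,0,0.35,0,0,0,0,0.35,0])

```text
clock: 6.65
eef_pos: [496.8, -239.5, 52.0]
tool_rot: [-3.141, 0.0, 0.17]
force: [-1.0, 1.2, 3.2]
width: -0.2
gripper_force: 1.7
```

arm_command(series=[0,0,0,0.1,0,0,0,0,0.2,0,0,0,0,0.3,0,0,0,0,0.35,0,0,0,0,0.35,0])

```text
clock: 7.07
eef_pos: [496.8, -239.6, 49.9]
tool_rot: [-3.141, -0.0, 0.17]
force: [-3.8, 3.8, 17.4]
width: 0.1
gripper_force: 8.8
```

Fully down: the TCP is at 49.9 mm and the force shows the key on its stop. Now I'll lift straight up and clear.

arm_command(series=[0,0,0,-0.5,0,0,0,0,-1.2,0,0,0,0,-2.5,0,0,0,0,-4.5,0,0,0,0,-7,0])

```text
clock: 7.48
eef_pos: [496.1, -239.9, 117.9]
tool_rot: [-3.141, 0.002, 0.17]
force: [0.0, -0.5, -0.0]
width: 0.1
gripper_force: 0.0
```

arm_command(series=[0,0,3,-2,0,0,0,6,-4,0,0,0,9,-6,0,0,0,12,-7,0,0,0,15,-7,0])

```text
clock: 7.9
eef_pos: [523.9, -390.9, 191.8]
tool_rot: [3.136, -0.004, 0.17]
force: [0.5, -0.4, -0.2]
width: 0.1
gripper_force: 0.0
```

arm_command(series=[0,0,3,0,0,0,0,5,0,0,0,0,6,0,0,0,0,6,0,0,0,0,6,0,0])

```text
clock: 8.32
eef_pos: [532.2, -445.9, 187.7]
tool_rot: [-3.14, 0.0, 0.17]
force: [0.5, 0.7, 0.4]
width: -0.0
gripper_force: 0.0
```

```bash
python3 - <<'E'
from h import *
a,_=grab('side','side5'); b,_=grab('top','top5')
o=np.load('pics/side0.npz')['im'],np.load('pics/top0.npz')['im']
A=cv2.resize(a[90:300,180:380,::-1],(400,420)); B=cv2.resize(b[150:255,280-100+5:385,::-1],(400,210),interpolation=cv2.INTER_CUBIC)
C=cv2.resize(o[1][150:255,185:385,::-1],(400,210),interpolation=cv2.INTER_CUBIC)
cv2.imwrite('pics/c5.png',np.hstack([A,np.vstack([B,C])]))
from m import look
look('5')
print(monitor.read_state()['clock'])
E
```

```text
top disc 277.5 199.9 210 [560.6   9.2  76. ]
top key 365.1 217.6 179 [ 495.7 -240.2   56. ]
side disc 267.7 192.4 241 [562.    6.3  76. ]
side key 301.4 141.1 168 [ 498.2 -233.4   56. ]
8.4167
```

View pics/c5.png

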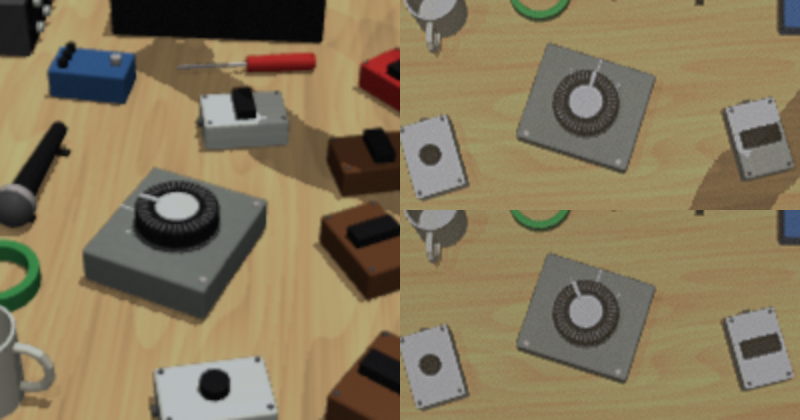

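The pointer now lies on the long tick (top view crop (596,72)). The bar key is up, both boxes and the selector stand where they were, and the arm is clear.

```bash
python3 -c "
from cell import workorder
print(workorder.finish_job())"
```

```text
the job is handed in; nothing more can be done
None
```

I turned the dial one click clockwise to the long tick, then pressed the bar key fully and let it come back up. The last pictures show the selector and both switch boxes where they stood, and the job was handed in at about 8.4 s.

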